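# Change over the bench air manifold

### The arm

A 6-joint arm with a two-finger parallel gripper is mounted at the origin on a cart in front of the work surface, level with it; the furniture and walls round the work are solid. World frame = base frame: x ahead of the robot, y to its left, z up, the work surface at z = 0. Lengths are in m, angles in rad, forces in N, time in s.
With the tool pointing down it reaches from about 0.35 to 0.85 m from the base axis. Payload 8.1 kg.
Tool frame: the origin (TCP) lies midway between the tips of the shut fingers; the grasp point (between the pads) lies robot.pinch_z behind it (robot.pinch_z is the distance from the TCP to the grasp point, in m); z points along the fingers, y is the line along which they close (so a half turn about z gives the same grasp; the last joint's range is limited). The gripper opens to 93 mm and grips with 3 to 60 N. Pads are 15 mm wide; open, the fingers measure 128 mm over their backs; the gripper's body (75 mm by 188 mm) begins 65 mm behind the grasp point.
Start: joints at [1.133, 0.13, 1.488, -0, 1.523, -0.085], TCP at [0.207, 0.563, 0.219] pointing down, gripper open.
Joint ranges: [-2.96, 2.96], [-0.89, 2.26], [0.02, 2.5], [-1.34, 4.48], [0, 2.73], [-2.66, 2.66]. Speed limits (rad/s): [2.39, 2.39, 2.79, 3.14, 3.14, 3.14].

### API

Orientations are given as a unit quaternion [x, y, z, w].
In Python, from plant import robot, cams, telemetry gives the robot as it stands. Calls block until the motion is done:
- robot.move_ptp(position, orientation): joint-space move of the TCP to a pose.
- robot.servo_line(position, v=0.15, ori=None): straight line of the TCP; ori=None keeps the orientation; v is the mean speed in m/s.
- robot.set_joints(angles): joint-space move.
- robot.move_gripper(opening, force=None): finger opening in m; force is the grip in N (None keeps the last); returns when the fingers have stopped.
- robot.hold(seconds).
- robot.solve_ik(position, orientation): joint angles nearest the present ones, or None.
- cams.grab_frame(name): name is "side" or "top"; returns a dict with "img" (384x512x3 uint8, blue, green, red), "fx", "fy", "cx", "cy" (pixels), "extrinsics" (4x4, takes a point from camera to world coordinates). Camera axes: x right, y up, looking along -z (the intrinsics and any distortion apply to the point x, -y, -z); pixel columns grow to the right and rows downward; lengths in m; the calibration is good to about 2 mm. A picture is of the moment at which its call begins. There is no depth.
A pose or a line that the arm cannot do raises robot.Unreachable and nothing moves.
- robot.job_done(): hands the job in; it is judged then, once.
Trained networks look in the newest picture that a camera, given by its name, has taken for a name from the list of things; names that differ only in an ending like _2 or _b are one class to them, and where a whole thing is asked for, a point or a joint stands for the part that bears it (a point fixed in the world has none). Each returns a list of dicts, best first, with "confidence" (0 to 1); they miss things now and then, are a little off and sometimes report something else, mostly with a low value. They report only what shows in the picture. A call takes as long as a camera call.
- cams.search_frame(camera, name): "position" ([x, y, z] in m, in world coordinates, good to about 4 mm: the middle of the surface that is visible of it).
- cams.masks_of(camera, name): "mask" (384x512 bool, what is visible of it).
Readings, each from a call of its own:
- telemetry.read_t(): time.
- telemetry.read_joint_pos(): joint angles.
- telemetry.read_dq(): joint speeds.
- telemetry.read_joint_torque(): joint torques, N m.
- telemetry.read_position(): TCP position.
- telemetry.read_orientation(): TCP orientation.
- telemetry.read_contact_force(): force on the tool from outside, world axes, zero at the start.
- telemetry.read_moment(): the same for the moment, N m.
- telemetry.read_gripper_width(): finger opening in m.
- telemetry.read_gripper_force(): force on a finger pad.
Only numpy, scipy, OpenCV 4.12 (cv2) and the standard library are available. Lean on these libraries where they do the work, as an engineer would, in place of code of your own. Each camera call takes 0.05 s, during which the arm holds its last target. There are 200 camera calls.

### The job

Change over the three-way air manifold on the bench: first push the ball-shaped slide knob fully home, then pull the knob with the crossbar all the way out. Leave the disc-shaped knob pulled out as it is, and let go at the end.

Things in the scene. Friction and masses are not known exactly. Their poses are not given: they have to be found in the camera images.
- manifold: Dark steel rail, 90 x 340 x 20 mm, fixed. On it in a row, 100 mm apart, in an order that varies, stand three valves: aluminium blocks 70 deep x 50 wide x 75 mm high (tops 95 mm above the bench; a thin brass outlet on each reaches 119 mm), each with a steel knob on the front. Origin: centre of the rail's underside; x points to its rear (knobs face -x), y along the row, z up.
- ball_grip (a point): Centre of the ball knob: a steel ball of 34 mm diameter on a 16 mm thick level steel stem, 70 mm above the bench. Its x axis points along the stem into the valve (push this way), y along the row, z up. The centre stands 60 mm in front of the block's face when home, 100 mm when out.
- ball_knob (a joint): How far the ball knob is pulled out, m: 0 home, 0.040 fully out. It starts out. A detent holds it at either end: about 8 N takes it to the middle of its travel, beyond which it snaps on by itself, up to a firm stop.
- bar_grip (a point): Centre of the crossbar knob: a steel round bar, 14 mm diameter, 46 mm long, level along the row (its y axis), T-shaped on a 16 mm thick stem 70 mm above the bench. x points along the stem into the valve: pull along -x. When home it stands 60 mm in front of the block's face; a nut round the stem, 28 mm wide, stands 14 mm out of the face. The bar can be pinched by its two ends.
- bar_knob (a joint): How far the crossbar knob is pulled out, m: 0 home, 0.040 fully out. It starts home. A detent holds it at either end: about 8 N takes it to the middle of its travel, beyond which it snaps on by itself, up to a firm stop.
- disc_knob (a joint): How far the third knob, a steel disc of 44 mm diameter and 16 mm thickness on the same kind of valve, is pulled out, m: it starts out (0.040) and is to stay out.

How it is judged:
On the way, in this order (a step that is already met when the one before it is completed fails the run):
1. the ball knob is pushed home (value of joint each of ball_knob, bar_knob below 0.01 m), for 0.2 s.
2. the crossbar knob is pulled out (value of joint bar_knob above 0.03 m), for 0.2 s.
At the end, for the whole second after the job is handed in: the ball knob is home (within 10 mm), the crossbar knob is out and the disc knob still out (each within 10 mm of the full 40 mm), all at rest (value of joint ball_knob below 0.01 m and value of joint each of bar_knob, disc_knob above 0.03 m and velocity of joint each of ball_knob, bar_knob, disc_knob below 0.02 m/s); the robot touches nothing.
It fails at once if the disc knob is pushed in by more than 10 mm (value of joint disc_knob below 0.03 m).
It also fails if it takes over 42 s, if anything falls off the work surface, if the arm or the gripper's body presses on something with over 40 N, if the wrist force passes 120 N, or if a joint passes its speed limit or range.

## Working session

There is one attempt and no reset: what is moved stays moved. The work goes in short steps, each a Python script; the robot and the scene stay as the last script left them, time stands still between calls to the robot, and variables do not carry over. Pictures are saved under pics/ and viewed, at most 10 in all, crops included, and the job is handed in when it is done.

```bash
mkdir -p pics
python3 - <<'E'
from plant import robot,cams,telemetry
import cv2,numpy as np
print(robot.pinch_z,telemetry.read_t(),telemetry.read_orientation())
for c in("top","side"):
    f=cams.grab_frame(c);cv2.imwrite(f"pics/{c}0.png",f["img"])
    print(c,f["fx"],f["fy"],f["cx"],f["cy"],np.round(f["extrinsics"],3).tolist(),f.keys())
    for n in("ball_grip","bar_grip","ball_knob","bar_knob","disc_knob","manifold"):
        print(n,[(np.round(d["position"],3).tolist(),round(d["confidence"],2)) for d in cams.search_frame(c,n)][:3])
E
```

```text
0.0188 0.0 [ 1.75461631e-01  9.84485834e-01 -9.00336770e-04 -2.18025277e-04]
top 417.9350230867375 417.9350230867375 259.2558687761862 192.61552551054174 [[-0.012, 0.999, -0.034, 0.544], [-1.0, -0.013, -0.017, 0.045], [-0.017, 0.034, 0.999, 0.925], [0.0, 0.0, 0.0, 1.0]] dict_keys(['img', 'fx', 'fy', 'cx', 'cy', 'extrinsics'])
ball_grip [([0.491, 0.045, 0.079], 0.66)]
bar_grip [([0.521, -0.056, 0.078], 0.62)]
ball_knob [([0.485, 0.046, 0.076], 0.94)]
bar_knob [([0.516, -0.056, 0.079], 0.56)]
disc_knob [([0.497, -0.15, 0.076], 0.63), ([0.52, -0.056, 0.076], 0.4)]
manifold [([0.604, -0.019, 0.021], 0.92)]
side 409.99621425941655 409.99621425941655 253.7458394015583 192.95287286922442 [[-0.993, 0.074, -0.089, 0.502], [-0.115, -0.616, 0.779, 0.689], [0.003, 0.785, 0.62, 0.597], [0.0, 0.0, 0.0, 1.0]] dict_keys(['img', 'fx', 'fy', 'cx', 'cy', 'extrinsics'])
ball_grip [([0.528, -0.048, 0.074], 0.72), ([0.49, 0.053, 0.073], 0.65)]
bar_grip [([0.526, -0.048, 0.074], 0.71)]
ball_knob [([0.487, 0.052, 0.078], 0.88)]
bar_knob [([0.525, -0.052, 0.076], 0.68), ([0.485, 0.05, 0.077], 0.41)]
disc_knob [([0.494, -0.144, 0.078], 0.82)]
manifold [([0.595, 0.091, 0.023], 0.87)]
```

View pics/top0.png

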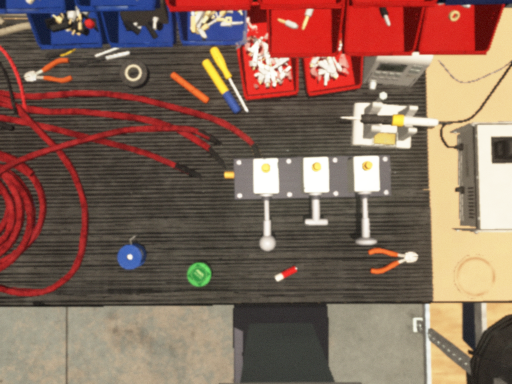

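View pics/side0.png

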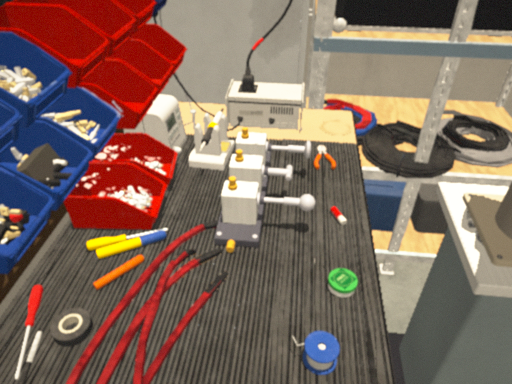

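The top view shows the ball at (267,242), the crossbar at (316,221) and the disc at (366,240). The side view has the same order, with the ball nearest. Next I'll triangulate the knobs and get the row's yaw.

```bash
cat > h.py <<'E'
from plant import robot,cams,telemetry
import numpy as np,cv2
def ray(f,u,v):
    E=f["extrinsics"];d=E[:3,:3]@[(u-f["cx"])/f["fx"],-(v-f["cy"])/f["fy"],-1]
    return E[:3,3],d
def atz(f,u,v,z):
    o,d=ray(f,u,v);return o+d*(z-o[2])/d[2]
E
python3 - <<'E'
from h import *
t=cams.grab_frame("top");s=cams.grab_frame("side")
for n,uv in dict(ball=(267.5,242),bar=(316.3,221.5),disc=(366.5,240.5)).items(): print(n,atz(t,*uv,.07).round(4))
for n,uv in dict(ball=(308,202),bar=(288.5,172.5)).items(): print('side',n,atz(s,*uv,.07).round(4))
for n,uv in dict(b0=(265.7,176),b1=(315.8,175.5),b2=(366.8,174)).items(): print('blocktop',n,atz(t,*uv,.095).round(4))
for c,f in(("top",t),("side",s)):
  for n in("ball_knob","bar_knob","disc_knob"):
    for m in cams.masks_of(c,n)[:1]:
        y,x=np.nonzero(m["mask"]);print(c,n,round(m["confidence"],2),x.min(),x.max(),y.min(),y.max(),x.mean().round(1),y.mean().round(1))
im=np.hstack([cv2.resize(t["img"][150:255,225:395],None,fx=4,fy=4,interpolation=cv2.INTER_CUBIC)])
cv2.imwrite("pics/crop.png",im)
E
```

```text
ball [0.4719 0.0435 0.07  ]
bar [ 0.5125 -0.0564  0.07  ]
disc [ 0.4728 -0.1575  0.07  ]
side ball [0.4658 0.0431 0.07  ]
side bar [ 0.51   -0.0548  0.07  ]
blocktop b0 [0.6049 0.0455 0.095 ]
blocktop b1 [ 0.6046 -0.054   0.095 ]
blocktop b2 [ 0.6062 -0.1549  0.095 ]
top ball_knob 0.82 260 275 202 250 267.1 232.7
top bar_knob 0.75 305 327 199 225 315.7 215.0
top disc_knob 0.9 357 375 198 244 365.6 227.5
side ball_knob 0.68 264 314 194 209 294.8 200.9
side bar_knob 0.7 268 291 164 179 281.5 171.5
side disc_knob 0.84 272 310 141 156 295.5 148.0
```

View pics/crop.png

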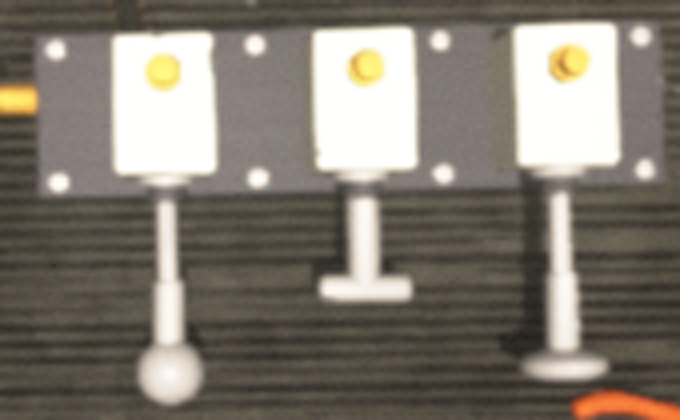

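The crop agrees: the ball centre is at about (267.4,242.9), the bar at (316.4,222.1) and the disc at (365.9,241) in full-image pixels. The spacing is 100 mm, the offset is 40 mm and the yaw is about 0.01 rad, all consistent with the given sizes. Now I'll push the ball with shut fingers.

```bash
cat >> h.py <<'E'
psi=0.01; Q=[-np.sin(psi/2),np.cos(psi/2),0,0]
ex=np.array([np.cos(psi),np.sin(psi),0])
F=lambda:np.round(telemetry.read_contact_force(),1)
E
python3 - <<'E'
from h import *
robot.move_gripper(0.0,20)
b=np.array([.470,.0435,.050])
robot.move_ptp(b-.06*ex+[0,0,.12],Q)
robot.servo_line(b-.06*ex,.15)
print(telemetry.read_t(),F(),telemetry.read_position(),telemetry.read_gripper_width())
robot.servo_line(b-.03*ex,.1)
for d in np.arange(-.024,.0175,.003):
    robot.servo_line(b+d*ex,.04); f=F(); print(round(d,4),f)
    if d>.0 and abs(f[0])>20: break
print(telemetry.read_t())
E
```

```text
5.5167 [ 0.5  0.5 -0.3] [0.41067732 0.0429828  0.05081312] 0.0006770109581394311
-0.024 [-3.9  0.5  0.4]
-0.021 [-4.4  0.9  0.8]
-0.018 [-5.2  1.2  1.8]
-0.015 [-4.6  0.8  0.1]
-0.012 [-4.7  0.5 -1.6]
-0.009 [-2.7  1.4 -2.3]
-0.006 [-0.8 -0.5 -0.9]
-0.003 [-0.5  0.1 -0.2]
-0.0 [ 0.6  0.3 -0.4]
0.003 [-0.1  0.  -0.3]
0.006 [ 0.2 -0.1 -0.6]
0.009 [-0.4  0.4  0.9]
0.012 [-1.1 -0.5 -0.6]
0.015 [-1.   0.1  0.1]
9.5167
```

Run:
```python
from h import *
b=np.array([.470,.0435,.050])
robot.servo_line(b-.04*ex,.15)
robot.servo_line(b-.04*ex+[0,0,.10],.2)
robot.move_gripper(0.05,20)
q=robot.solve_ik([.36,.30,.22],Q)
robot.set_joints(q)
t=cams.grab_frame("top");s=cams.grab_frame("side")
a=cv2.resize(t["img"][150:255,225:395],None,fx=3,fy=3,interpolation=cv2.INTER_CUBIC)
c=cv2.resize(s["img"][120:225,200:370],None,fx=3,fy=3,interpolation=cv2.INTER_CUBIC)
cv2.imwrite("pics/c2.png",np.vstack([a,c])[:600]);print(telemetry.read_t())
```

```text
12.7917
```

View pics/c2.png

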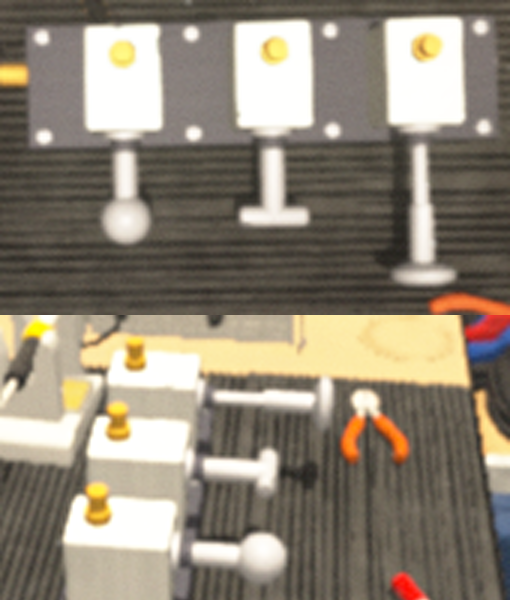

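The ball is home, with its crop centre at (126,220), level with the bar at (274,216). The disc at (424,274) is still out. Next I'll hook the crossbar from behind, with the fingers straddling the stem.

Run:
```python
from h import *
h=np.array([.511,-.056,.052])+.021*ex
robot.move_ptp(h+[0,0,.11],Q)
robot.servo_line(h,.12); print(F(),telemetry.read_position())
robot.move_gripper(0.022,10); print(telemetry.read_gripper_width(),F())
f0=telemetry.read_contact_force()[0]; hit=None
for d in np.arange(.004,.061,.004):
    robot.servo_line(h-d*ex,.04); f=F(); print(round(d,3),f)
    if d>.044 and f[0]-f0>15: break
print(telemetry.read_t())
```

```text
[-0.8  0.1  0.5] [ 0.53279484 -0.05586239  0.0529473 ]
0.022384568935961097 [-0.4 -0.2  0.3]
0.004 [-1.  -0.3 -0.2]
0.008 [ 3.5  0.7 -0.9]
0.012 [ 5.4  0.  -1. ]
0.016 [ 4.8 -0.5 -0.7]
0.02 [ 2.  -0.8  2.1]
0.024 [ 0.   1.1 -0.5]
0.028 [ 0.2 -0.  -0.2]
0.032 [-0.6  0.  -0.5]
0.036 [ 0.4 -0.7  0.7]
0.04 [-0.2  0.7 -0.3]
0.044 [-0.1  0.6 -0.2]
0.048 [ 16.9   1.4 -13.7]
19.0083
```

It snapped out and met the stop at about 46 mm (contact was at about 6 mm). Releasing and checking.

Run:
```python
from h import *
p=np.array([.511,-.056,.052])+.021*ex-.048*ex+.008*ex
robot.servo_line(p,.05)
robot.move_gripper(0.055,10); print(F())
robot.servo_line(p+[0,0,.11],.12)
robot.set_joints(robot.solve_ik([.36,.30,.22],Q)); robot.hold(.3)
t=cams.grab_frame("top");s=cams.grab_frame("side")
a=cv2.resize(t["img"][150:255,225:395],None,fx=3,fy=3,interpolation=cv2.INTER_CUBIC)
c=cv2.resize(s["img"][120:225,200:370],None,fx=3,fy=3,interpolation=cv2.INTER_CUBIC)
cv2.imwrite("pics/c3.png",np.vstack([a,c])[:600]);print(telemetry.read_t(),F())
```

```text
[-0.5 -0.3  0.4]
22.95 [-0.1 -1.2  0.3]
```

View pics/c3.png

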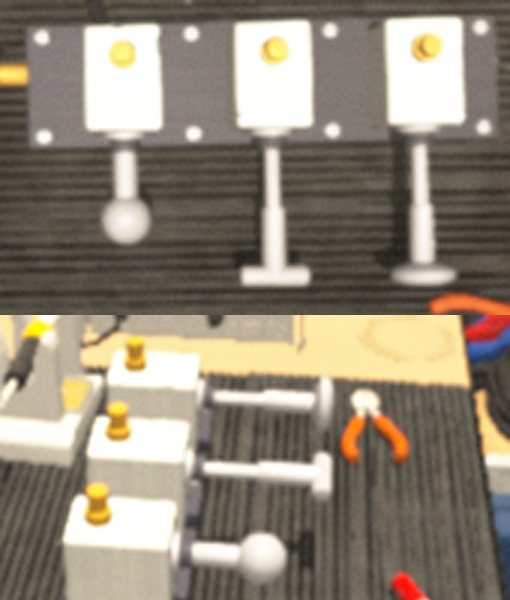

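The ball is home at (126,220). The bar at (275,276) is fully out, level with the disc at (424,274), and the arm is clear.

```bash
python3 -c "
from plant import robot
print(robot.job_done())"
```

```text
the job is handed in; nothing more can be done
None
```

The job is handed in at about 23 s of the 42 s allowed; the last pictures showed the ball knob home, the crossbar knob fully out, the disc knob still out and the arm clear, but the hand-in call returned no verdict.

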